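# Unstack lens-barrel parts into a balanced carrying tray

### The job

Take the two stacks of lens-barrel parts apart. First stand the objective in the recess of the grey cradle block; then load the light tray that is balanced on its narrow stand: the heavy flanged housing in the large middle recess first so that the tray stays steady, then the ring in the small end recess and last the tube in the medium end recess. Set every part down upright and flat in its recess without dropping it, never let the tray tip or slide, and leave the bottle, vial and dish where they are.

Things in the scene. Friction and masses are not known exactly. Their poses are not given: they have to be found in the camera images.
- objective: Bare aluminium objective lens, upright, 46 mm tall: Ø38 mm from the foot up to 30 mm, tapering to a Ø26 mm nose from 36 mm up, dark glass face on top, thin black band. About 120 g. Stands centred (within 2 mm) on top of the housing at the start. Origin: centre of its underside, z up.
- housing: Black flanged housing, the heaviest part (about 420 g), 46 mm tall: flange Ø66 mm and 16 mm thick at the bottom with six bright screws, then a Ø46 mm barrel up to its flat top. Stands on the table, flange down, carrying the objective. Origin: centre of its underside, z up.
- ring: Black plain ring (short hollow collar), outside Ø42 mm, hole Ø26 mm, 28 mm tall, about 120 g. Lies flat, centred (within 2 mm) on top of the tube at the start. Origin: centre of its underside, z up.
- tube: Bare aluminium solid lens tube, plain cylinder Ø52 mm, 40 mm tall with two thin black bands, about 250 g. Stands on the table carrying the ring. Origin: centre of its underside, z up.
- cradle: Fixed grey square block 84 x 84 mm, 20 mm high, with one round cork-lined recess Ø55 mm, 4 mm deep (recess floor 16 mm above the table) in the middle: the objective's place. Origin: centre of its underside on the table.
- tray: Loose grey plastic plate (90 g), 100 mm (x) by 262 mm (y), 9 mm thick, level on the stand, underside 40 mm above the table. Three round cork-lined recesses 4 mm deep (floor 5 mm above the underside, 45 mm above the table): large Ø83 mm at the centre for the housing, small Ø59 mm at tray y = +85 mm for the ring, medium Ø69 mm at y = -85 mm for the tube. Origin: centre of its underside, z up.
- stand: Fixed low aluminium stand with a black rubber top 88 x 88 mm, 40 mm high, under the middle of the tray. The tray overhangs it at both y ends and tips if an end is loaded or pressed while the middle is empty. Origin: centre of its foot on the table, straight under the tray's origin at the start, same yaw.
- bottle: Bystander, to be left alone: white round jar with steel cap, Ø52 mm, 100 mm tall, standing on the table. Origin: centre of its underside.
- vial: Bystander, to be left alone: small amber glass vial with white cap, Ø32 mm, 50 mm tall. Origin: centre of its underside.
- dish: Bystander, to be left alone: shallow round glass dish, Ø84 mm, 18 mm high. Origin: centre of its underside.

How it is judged:
By the outcome, as a careful person would: the job done as asked, in the order asked, and still so for the second after the job is handed in, with the robot touching nothing.
It also fails if it takes over 115 s, if anything falls off the work surface, if the arm or the gripper's body presses on something with over 40 N, if the wrist force passes 120 N, or if a joint passes its speed limit or range.

### The arm

A 6-joint arm with a two-finger parallel gripper is mounted at the origin on the work surface. World frame = base frame: x ahead of the robot, y to its left, z up, the work surface at z = 0. Lengths are in mm, angles in rad, forces in N, time in s.
With the tool pointing down it reaches from about 275 to 1000 mm from the base axis. Payload 8.4 kg.
Tool frame: the origin (TCP) lies between the finger pads; the fingertips stand 22 mm ahead of it and the grasp point (between the pads) lies 3 mm ahead of it (r.nose_length is the z of the fingertips in the tool frame, in mm); z points along the fingers, y is the line along which they close (so a half turn about z gives the same grasp; the last joint's range is limited). The gripper opens to 85 mm and grips with 20 to 120 N. Pads are 22 mm wide; open, the fingers measure 114 mm over their backs; the gripper's body (76 mm by 85 mm) begins 54 mm behind the grasp point. The pads swing forward as they close: fully open they stand 13 mm farther back than shut.
Start: joints at [1.328, 0.353, 1.633, -0, 1.155, -0.002], TCP at [149.048, 606.97, 253.281] pointing down, gripper open.
Joint ranges: [-2.63, 2.63], [-0.92, 2.1], [0.06, 2.66], [-1.3, 4.44], [0, 2.69], [-3.02, 3.02]. Speed limits (rad/s): [2.22, 2.22, 2.79, 3.14, 3.14, 3.14].

### API

Orientations are given as [roll, pitch, yaw] about the fixed x, y, z axes, in that order (R = Rz(yaw) Ry(pitch) Rx(roll)).
In Python, from rig import r, cams, status, order gives the robot as it stands (r), with the cameras (cams), the readings (status) and the job (order).
- The arm moves only by the shell command python3 steer.py 'ROWS' [FORCE]. ROWS is rows parted by semicolons, their numbers by spaces, 1 to 5 of them, each of 7 numbers: a rotation vector rx, ry, rz in rad, then dx, dy, dz in mm, then the opening from 0.0 (shut) to 1.0 (fully open); each row shifts and turns the commanded pose from where the row before left it, along the tool's axes as they then stand; what a row does not reach is not made up. A row lasts 1/12 s, in which the tool goes at most 41.7 mm and 0.125 rad, less where a joint would pass 70% of its speed; a pose out of reach is approached as far as the arm can. The fingers move at their own pace and stop on an object; FORCE is the grip in N (left out, the last holds). Time passes only in rows, so rows that do not move let the fingers close. It prints the time, the measured TCP pose, the force, the opening and the grip force at its end.
- status.sense(): the state, without advancing time (a new reading comes with each control period).
- cams.grab_frame(name): name is "scene" or "top"; returns the picture (384x512x3 uint8, red, green, blue); there is no depth.
- cams.camera_params(name): a dict with "fx", "fy", "cx", "cy" (pixels), "rvec" (rotation vector, rad) and "tvec" (3), from world to camera coordinates, as OpenCV has them. Camera axes: x right, y down, z forward; pixel columns grow to the right and rows downward; lengths in mm; the calibration is good to about 2 mm. A picture is of the moment at which its call begins. camera_params takes no time and is no camera call.
- order.sign_off(): hands the job in; it is judged then, once.
The state is a dict: "clock": time; "qpos": joint angles; "qvel": joint speeds; "joint_efforts": joint torques, N m; "eef_pos": TCP position; "tcp_rot": TCP orientation; "contact_force": force on the tool from outside, world axes, zero at the start; "wrist_torque": the same for the moment, N m; "opening": opening from 0.0 (shut) to 1.0 (fully open); "grasp_force": force on a finger pad.
Only numpy, scipy, OpenCV 4.12 (cv2) and the standard library are available. Lean on these libraries where they do the work, as an engineer would, in place of code of your own. Each camera call takes 0.05 s, during which the arm holds its last target. There are 200 camera calls.

## Working session

There is one attempt and no reset: what is moved stays moved. The work goes in short steps, Python scripts to look and compute and a shell command to move; the robot and the scene stay as the last step left them, time stands still between calls to the robot, and variables do not carry over. Pictures are saved under pics/ and viewed, at most 14 in all, crops included, and the job is handed in when it is done.

```bash
ls; mkdir -p pics
python3 - <<'E'
from rig import r, cams, status, order
import cv2,numpy as np
for n in("scene","top"):
    f=cams.grab_frame(n); np.save(f"pics/{n}0.npy",f); cv2.imwrite(f"pics/{n}0.png",cv2.cvtColor(f,cv2.COLOR_RGB2BGR))
    p=cams.camera_params(n); print(p)
    R=cv2.Rodrigues(np.array(p["rvec"],float))[0]; print(-R.T@np.array(p["tvec"]))
print(status.sense(), r.nose_length)
E
```

```text
pics
rig.py
steer.py
{'fx': 440.337336880739, 'fy': 440.337336880739, 'cx': 262.0683199242774, 'cy': 192.47786132755888, 'rvec': array([ 1.57851302,  1.79456103, -0.8924418 ]), 'tvec': array([  73.21231004, -278.55033683, 1451.13070583])}
[1320.4519414   102.20086782  659.31199819]
{'fx': 494.661631401434, 'fy': 494.661631401434, 'cx': 260.3637228326136, 'cy': 195.32608401433657, 'rvec': array([ 2.16902961, -2.17534466,  0.0819496 ]), 'tvec': array([  10.79691954,  516.64535531, 1166.69632027])}
[ 414.30478808   -3.36033085 1206.88008978]
{'clock': 0.1, 'qpos': array([ 1.32759262e+00,  3.53588431e-01,  1.63402709e+00, -2.19391071e-05,
        1.15521220e+00, -2.38805252e-03]), 'qvel': array([ 0.00074332, -0.00091115, -0.00166682,  0.0007246 ,  0.00077371,
       -0.00082731]), 'joint_efforts': array([ 6.32313913e-04, -6.06354761e+01, -3.42820609e+01,  1.20890318e-04,
        3.81524063e-03,  1.61980023e-05]), 'eef_pos': array([148.96541009, 606.59085733, 252.64476522]), 'tcp_rot': array([-3.14035755e+00,  1.71112615e-05,  2.90078588e+00]), 'contact_force': array([-0.74923836,  0.24122939,  0.22520099]), 'wrist_torque': array([-0.00146056, -0.02510309, -0.05470872]), 'grasp_force': 0.0, 'opening': 0.9992400784350703} 22.0
```

View pics/top0.png

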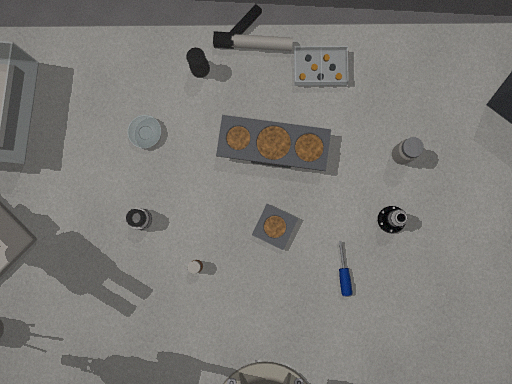

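View pics/scene0.png

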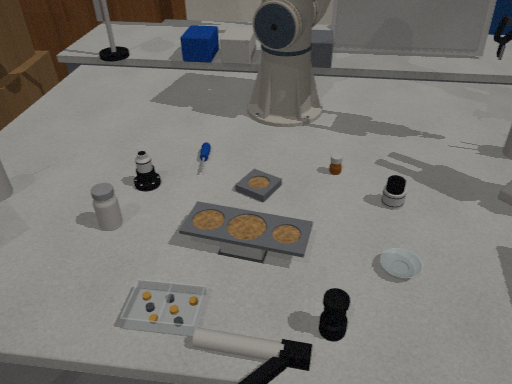

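The top view shows the housing and objective at about (392,219), the tube and ring at (138,218), the cradle at (275,226), and the tray at (274,142) with its small recess on the left. In the scene view these are at (146,172), (395,192), (259,184) and (247,228). Next I'll measure the cork and look closely at the stacks.

```bash
cat > h.py <<'E'
import cv2,numpy as np
from rig import r, cams, status, order
P={n:cams.camera_params(n) for n in("scene","top")}
def ray(n,uv):
    p=P[n];R=cv2.Rodrigues(np.array(p["rvec"],float))[0]
    d=R.T@np.array([(uv[0]-p["cx"])/p["fx"],(uv[1]-p["cy"])/p["fy"],1.]);return -R.T@np.array(p["tvec"]),d/np.linalg.norm(d)
def plane(n,uv,z):
    c,d=ray(n,uv);return c+d*(z-c[2])/d[2]
def tri(a,b):  # scene px, top px -> point, gap
    c,d=ray("scene",a);e,f=ray("top",b)
    t=np.linalg.lstsq(np.c_[d,-f],e-c,rcond=None)[0];p,q=c+t[0]*d,e+t[1]*f
    return (p+q)/2,np.linalg.norm(p-q)
def proj(n,X):
    p=P[n];K=np.array([[p["fx"],0,p["cx"]],[0,p["fy"],p["cy"]],[0,0,1]])
    return cv2.projectPoints(np.array(X,float).reshape(-1,1,3),np.array(p["rvec"],float),np.array(p["tvec"],float),K,None)[0].reshape(-1,2)
def cork(f):
    h=cv2.cvtColor(f,cv2.COLOR_RGB2HSV);m=cv2.inRange(h,(5,90,60),(25,255,255))
    m=cv2.morphologyEx(m,cv2.MORPH_CLOSE,np.ones((3,3),np.uint8))
    return [(cv2.minEnclosingCircle(c)[0],cv2.fitEllipse(cv2.convexHull(c)),cv2.contourArea(c)) for c in cv2.findContours(m,0,2)[0] if cv2.contourArea(c)>150]
E
python3 - <<'E'
from h import *
out=[]
for n,zs in(("top",(16,45)),("scene",(16,45))):
    f=np.load(f"pics/{n}0.npy")
    for c in cork(f): 
        e=c[1]; z=16 if (n=="top" and e[0][1]>200 and e[0][1]<240) or (n=="scene" and e[0][1]<195) else 45
        print(n,np.round(e[0],1),np.round(e[1],1),c[2],z,plane(n,e[0],z).round(1))
for n,bx in(("top",[(362,189),(108,188)]),("scene",[(117,140),(365,160)])):
    f=np.load(f"pics/{n}0.npy")
    out.append(np.hstack([cv2.resize(f[y:y+60,x:x+60],(300,300),interpolation=cv2.INTER_NEAREST) for x,y in bx]))
cv2.imwrite("pics/stacks.png",cv2.cvtColor(np.vstack(out),cv2.COLOR_RGB2BGR))
E
```

```text
top [274.5 226.3] [21.4 21.5] 342.0 16 [442.3 -24.3  16. ]
top [308.8 147.1] [27.5 27.9] 570.0 45 [ 629.4 -106.3   45. ]
top [273.2 142.3] [33.2 33.7] 839.0 45 [641.1 -21.7  45. ]
top [238.  137.5] [23.  23.5] 395.0 45 [653.2  62.1  45. ]
scene [285.9 233.9] [17.8 27.3] 357.5 45 [655.1  61.3  45. ]
scene [246.3 226.8] [24.6 38. ] 704.5 45 [643.9 -22.6  45. ]
scene [208.1 219.6] [19.3 31.1] 447.0 45 [ 631.4 -106.9   45. ]
scene [258.2 182.1] [11.1 21. ] 166.5 16 [444.3 -25.3  16. ]
scene [178.    6.8] [14.8 35. ] 238.0 16 [-1096.1  -675.     16. ]
scene [136.7  10.1] [27.3 71.7] 1054.5 16 [-1010.6  -875.1    16. ]
scene [-236.   173.9] [162.9 748.9] 7620.0 16 [  565.6 -1292.1    16. ]
```

View pics/stacks.png

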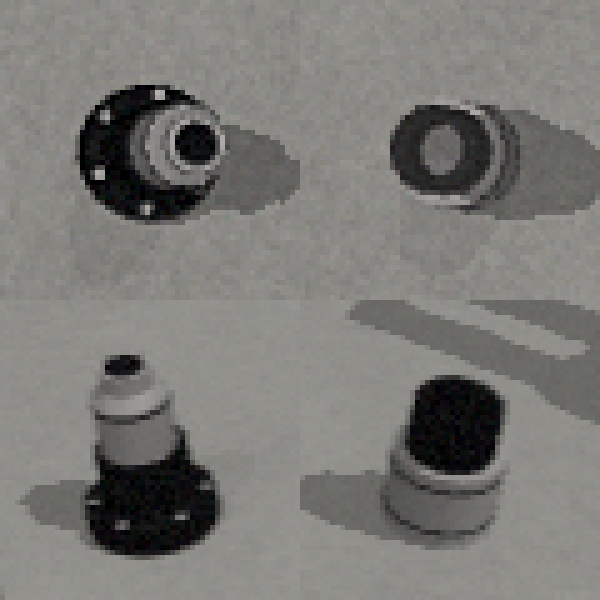

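The crops show the glass face at top-view pixel (400.7,217.1) and scene pixel (141.3,152.5). Four flange screws are visible, and the ring hole is at top-view pixel (135.7,217.3).

Run:
```python
from h import *
from scipy.optimize import least_squares
print("glass",tri((141.3,152.5),(400.7,217.1)),plane("top",(400.7,217.1),92),plane("scene",(141.3,152.5),92))
def fit(n,px,z):
    X=np.array([plane(n,q,z) for q in px])[:,:2];s=least_squares(lambda p:np.hypot(*(X-p[:2]).T)-p[2],[*X.mean(0),28]);print("screws",n,s.x.round(1),s.fun.round(1))
T=lambda l:[(362+a/5-.5,189+b/5-.5) for a,b in l]
fit("top",T([(160,93),(105,117),(98,174),(147,208)]),16)
print("flange ellipse",plane("top",(392-.5,219.6-.5),12))
print("ring hole",plane("top",(135.7,217.3),68))
for z in(40,68):print(z)
# scene prediction of ring from top
c=plane("top",(135.7,217.3),68)
a=np.linspace(0,6.28,60);
for z,R in((68,21),(40,21),(40,26),(0,26)):
    q=proj("scene",np.c_[c[0]+R*np.cos(a),c[1]+R*np.sin(a),z+0*a]);b=(q-[365,160]+.5)*5+[300,300];print(z,R,b.min(0).round(),b.max(0).round())
```

```text
glass (array([ 460.64758299, -307.36392613,   91.04287999]), np.float64(0.8891074290860242)) [ 460.48394888 -306.65971552   92.        ] [ 462.03790666 -307.1697056    92.        ]
screws top [ 460.  -306.1   27.9] [ 0.2 -0.5  0.5 -0.2]
flange ellipse [ 459.04689225 -306.21054014   12.        ]
ring hole [462.78356669 296.73993353  68.        ]
40
68
68 21 [408. 370.] [502. 423.]
40 21 [398. 418.] [490. 472.]
40 26 [387. 412.] [501. 479.]
0 26 [374. 478.] [485. 546.]
```

```bash
cat > go.py <<'E'
import sys;from h import *
from scipy.spatial.transform import Rotation as Ro
s=status.sense();R=Ro.from_euler("xyz",s["tcp_rot"]);t=np.array(list(map(float,sys.argv[1:4])))
W=Ro.from_euler("xyz",[np.pi,0,1.43])
print(s["clock"],"pos",s["eef_pos"].round(1),"d_tool",R.inv().apply(t-s["eef_pos"]).round(1),"rot",(R.inv()*W).as_rotvec().round(3),"open",round(s["opening"],2),"grip",s["grasp_force"],"F",np.round(s["contact_force"],1))
E
A='0 0 0.12 0 0 0 1;0 0 0.12 0 0 0 1;0 0 0.12 0 0 0 1;0 0 0.12 0 0 0 1;0 0 0.12 0 0 0 1'
python3 steer.py '0 0 0.12 0 0 0 1;0 0 0.12 0 0 0 1;0 0 0.12 0 0 0 1;0 0 0.12 0 0 0 1;0 0 0.12 0 0 0 1'
python3 steer.py '0 0 0.12 0 0 0 1;0 0 0.12 0 0 0 1;0 0 0.12 0 0 0 1;0 0 0.12 0 0 0 1;0 0 0.12 0 0 0 1'
python3 steer.py '0 0 0.12 0 0 0 1;0 0 0.12 0 0 0 1;0 0 0.03 0 0 0 1;0 0 0 0 0 0 1'
python3 go.py 460.5 -306.8 160
```

```text
clock: 0.52
eef_pos: [149.0, 606.7, 252.8]
tcp_rot: [-3.141, 0.0, 2.295]
contact_force: [0.8, -0.3, 1.0]
opening: 1.0
grasp_force: 0.0
clock: 0.93
eef_pos: [149.0, 606.7, 252.8]
tcp_rot: [-3.141, 0.001, 1.695]
contact_force: [0.4, -0.1, 0.2]
opening: 1.002
grasp_force: 0.0
clock: 1.27
eef_pos: [149.0, 606.7, 252.9]
tcp_rot: [-3.142, 0.001, 1.429]
contact_force: [0.1, 0.4, -0.7]
opening: 1.003
grasp_force: 0.0
1.2667 pos [149.  606.7 252.9] d_tool [-860.4  437.2   93.5] rot [-0.     0.001 -0.001] open 1.0 grip 0.0 F [ 0.1  0.4 -0.7]
```

```bash
for i in 1 2 3 4 5 6; do python3 steer.py '0 0 0 -28 14.5 0 1;0 0 0 -28 14.5 0 1;0 0 0 -28 14.5 0 1;0 0 0 -28 14.5 0 1;0 0 0 -28 14.5 0 1' | sed -n 1,2p; done
python3 steer.py '0 0 0 0 0 0 1'|tail -0
python3 go.py 460.5 -306.8 160
```

```text
clock: 1.68
eef_pos: [201.4, 456.6, 253.0]
clock: 2.1
eef_pos: [253.6, 308.0, 253.2]
clock: 2.52
eef_pos: [305.8, 159.3, 253.3]
clock: 2.93
eef_pos: [358.2, 10.4, 253.4]
clock: 3.35
eef_pos: [410.4, -138.5, 253.2]
clock: 3.77
eef_pos: [462.7, -287.1, 253.0]
3.85 pos [ 464.3 -290.1  253.2] d_tool [-16.9  -1.6  93.3] rot [0.002 0.002 0.001] open 0.99 grip 0.0 F [-0.9 -0.1 -0.8]Exception ignored on flushing sys.stdout:
BrokenPipeError: [Errno 32] Broken pipe
```

```bash
python3 steer.py '0 0 0 -17 -1.6 0 1;0 0 0 0 0 30 1;0 0 0 0 0 30 1;0 0 0 0 0 30 0.6;0 0 0 0 0 0 0.6' 30
python3 steer.py '0 0 0 0 0 20 0.6;0 0 0 0 0 15 0.6;0 0 0 0 0 10 0.6;0 0 0 0 0 0 0.6' 30
python3 go.py 460.5 -306.8 76
python3 - <<'E'
from h import *
f=cams.grab_frame("scene");g=cams.grab_frame("top")
a=f[110:200,90:190];b=g[170:260,350:450]
cv2.imwrite("pics/g1.png",cv2.cvtColor(np.hstack([cv2.resize(x,(400,360),interpolation=cv2.INTER_NEAREST) for x in(a,b)]),cv2.COLOR_RGB2BGR))
E
```

```text
clock: 4.27
eef_pos: [455.4, -299.8, 158.3]
tcp_rot: [-3.134, -0.004, 1.432]
contact_force: [-0.9, 0.3, -1.1]
opening: 0.747
grasp_force: 0.0
clock: 4.6
eef_pos: [458.0, -301.4, 117.5]
tcp_rot: [-3.139, -0.001, 1.432]
contact_force: [-0.2, 0.4, -0.4]
opening: 0.602
grasp_force: 0.0
4.6 pos [ 458.  -301.4  117.5] d_tool [-5.   3.3 41.5] rot [-0.002 -0.001  0.002] open 0.6 grip 0.0 F [-0.2  0.4 -0.4]
```

View pics/g1.png

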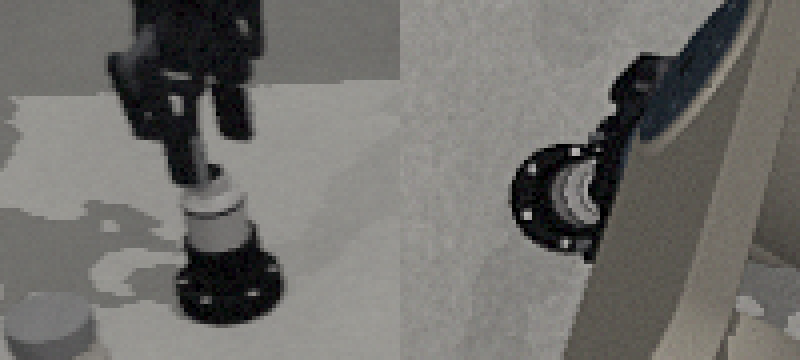

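Run:
```python
from h import *
c,d=ray("scene",(135,156))
for x in(484,491,498):print(x,(c+d*(x-c[0])/d[0]).round(1))
```

```text
484 [ 484.  -314.2   95.4]
491 [ 491.  -310.7  100.1]
498 [ 498.  -307.2  104.8]
```

The left half of the view shows a fingertip at scene pixel (135,156). That puts the tip 16–20 mm below the TCP at 0.6 opening, so 22 mm is the reach when shut. I'll centre the gripper, descend and grip the objective.

```bash
python3 steer.py '0 0 0 -5 3.3 0 0.6;0 0 0 0 0 0 0.6;0 0 0 0 0 12 0.6;0 0 0 0 0 12 0.6;0 0 0 0 0 12 0.6' >/dev/null
python3 steer.py '0 0 0 0 0 10 0.6;0 0 0 0 0 0 0.6' 
python3 go.py 460.5 -306.8 71
```

```text
clock: 5.28
eef_pos: [459.6, -306.4, 69.4]
tcp_rot: [-3.138, -0.002, 1.431]
contact_force: [-1.6, 0.4, 0.0]
opening: 0.597
grasp_force: 0.0
5.2833 pos [ 459.6 -306.4   69.4] d_tool [-0.2  0.9 -1.6] rot [-0.004 -0.002  0.001] open 0.6 grip 0.0 F [-1.6  0.4  0. ]
```

```bash
python3 steer.py '0.003 0.002 0 -0.2 0.9 -2 0.5;0 0 0 0 0 0 0.45;0 0 0 0 0 0 0.4;0 0 0 0 0 0 0.35;0 0 0 0 0 0 0.3' 30
python3 steer.py '0 0 0 0 0 0 0.3;0 0 0 0 0 0 0.3;0 0 0 0 0 0 0.3' 30
python3 go.py 460.5 -306.8 71
```

```text
clock: 5.7
eef_pos: [462.3, -308.0, 74.7]
tcp_rot: [-3.139, -0.002, 1.431]
contact_force: [0.0, -0.2, -0.3]
opening: 0.427
grasp_force: 30.2
clock: 5.95
eef_pos: [462.3, -308.0, 74.7]
tcp_rot: [-3.139, -0.002, 1.431]
contact_force: [-0.6, 0.0, 3.2]
opening: 0.432
grasp_force: 30.5
5.95 pos [ 462.3 -308.    74.7] d_tool [ 0.9 -1.9  3.7] rot [-0.002 -0.002  0.001] open 0.43 grip 30.519161632983014 F [-0.6  0.   3.2]
```

```bash
python3 steer.py '0 0 0 0 0 -2 0.3;0 0 0 0 0 -5 0.3;0 0 0 0 0 -10 0.3;0 0 0 0 0 -20 0.3;0 0 0 0 0 -20 0.3' 30
python3 steer.py '0 0 0 0 0 -15 0.3;0 0 0 0 0 0 0.3;0 0 0 0 0 0 0.3' 30
python3 go.py 443.3 -24.8 144
python3 - <<'E'
from h import *
f=cams.grab_frame("scene")
cv2.imwrite("pics/g2.png",cv2.cvtColor(cv2.resize(f[80:200,90:230],(700,600),interpolation=cv2.INTER_NEAREST),cv2.COLOR_RGB2BGR))
E
```

```text
clock: 6.37
eef_pos: [461.7, -307.7, 132.0]
tcp_rot: [-3.137, -0.003, 1.431]
contact_force: [-0.7, 0.0, -1.3]
opening: 0.429
grasp_force: 30.3
clock: 6.62
eef_pos: [462.8, -308.4, 147.4]
tcp_rot: [-3.141, -0.001, 1.431]
contact_force: [-0.2, -0.6, -2.0]
opening: 0.432
grasp_force: 30.3
6.6167 pos [ 462.8 -308.4  147.4] d_tool [278.1 -58.8   3.7] rot [-0.001 -0.001  0.001] open 0.43 grip 30.34172337502241 F [-0.2 -0.6 -2. ]
```

View pics/g2.png

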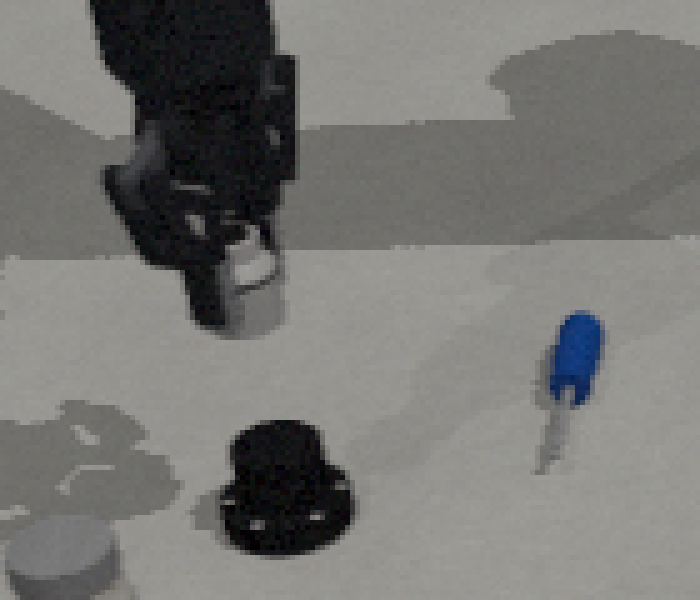

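The objective is held upright at about (240,290) in the crop, and the housing is undisturbed at (285,490). Next I'll carry the objective to the cradle.

```bash
for i in 1 2; do python3 steer.py '0 0 0 27.8 -5.9 0 0.3;0 0 0 27.8 -5.9 0 0.3;0 0 0 27.8 -5.9 0 0.3;0 0 0 27.8 -5.9 0 0.3;0 0 0 27.8 -5.9 0 0.3' >/dev/null; done
python3 steer.py '0 0 0 0 0 15 0.3;0 0 0 0 0 25 0.3;0 0 0 0 0 20 0.3;0 0 0 0 0 10 0.3;0 0 0 0 0 0 0.3' > /dev/null
python3 steer.py '0 0 0 0 0 0 0.3;0 0 0 0 0 0 0.3;0 0 0 0 0 0 0.3' >/dev/null
python3 go.py 443.3 -24.8 45
```

```text
8.1667 pos [443.1 -24.5  77.9] d_tool [-0.3  0.3 32.9] rot [-0.002 -0.002  0.   ] open 0.44 grip 30.33350356039591 F [ 0.  -0.4 -1.7]
```

```bash
python3 steer.py '0 0 0 0 0 10 0.3;0 0 0 0 0 10 0.3;0 0 0 0 0 6 0.3;0 0 0 0 0 0 0.3;0 0 0 0 0 0 0.3' > /dev/null
python3 steer.py '0 0 0 0 0 0 0.3;0 0 0 0 0 2 0.3;0 0 0 0 0 1.5 0.3;0 0 0 0 0 0 0.3;0 0 0 0 0 0 0.3'
python3 go.py 443.3 -24.8 45
```

```text
clock: 9.0
eef_pos: [442.4, -24.3, 47.5]
tcp_rot: [-3.139, -0.002, 1.431]
contact_force: [-0.1, 0.3, -1.7]
opening: 0.433
grasp_force: 30.4
9.0 pos [442.4 -24.3  47.5] d_tool [-0.4  1.   2.5] rot [-0.003 -0.002  0.001] open 0.43 grip 30.3721781889908 F [-0.1  0.3 -1.7]
```

```bash
python3 steer.py '0 0 0 0 0 1 0.3;0 0 0 0 0 0 0.3;0 0 0 0 0 0 0.3'
python3 steer.py '0 0 0 0 0 1 0.3;0 0 0 0 0 0 0.3;0 0 0 0 0 0 0.3'
python3 steer.py '0 0 0 0 0 0.5 0.3;0 0 0 0 0 0 0.3;0 0 0 0 0 0 0.3'
```

```text
clock: 9.25
eef_pos: [442.3, -24.3, 46.5]
tcp_rot: [-3.139, -0.002, 1.431]
contact_force: [-0.6, 0.6, -1.3]
opening: 0.43
grasp_force: 30.4
clock: 9.5
eef_pos: [442.3, -24.3, 45.5]
tcp_rot: [-3.139, -0.002, 1.431]
contact_force: [0.4, -0.3, -1.2]
opening: 0.431
grasp_force: 30.4
clock: 9.75
eef_pos: [442.3, -24.3, 45.0]
tcp_rot: [-3.139, -0.002, 1.431]
contact_force: [0.4, 0.0, 0.3]
opening: 0.429
grasp_force: 30.4
```

```bash
python3 steer.py '0 0 0 0 0 0.5 0.3;0 0 0 0 0 0 0.3;0 0 0 0 0 0 0.3'|grep -E "pos|contact"
python3 steer.py '0 0 0 0 0 0.3 0.3;0 0 0 0 0 0 0.3;0 0 0 0 0 0 0.3'|grep -E "pos|contact"
```

```text
eef_pos: [442.4, -24.3, 44.6]
contact_force: [0.3, -0.3, 2.2]
eef_pos: [442.4, -24.3, 44.6]
contact_force: [-1.6, 0.7, 7.3]
```

```bash
python3 steer.py '0 0 0 0 0 0 0.46;0 0 0 0 0 0 0.5;0 0 0 0 0 0 0.55;0 0 0 0 0 0 0.6;0 0 0 0 0 0 0.6'
python3 steer.py '0 0 0 0 0 -8 0.6;0 0 0 0 0 -20 0.6;0 0 0 0 0 -25 0.6;0 0 0 0 0 -30 0.6;0 0 0 0 0 -20 0.6' >/dev/null
python3 go.py 460 -306.5 130
```

```text
clock: 10.67
eef_pos: [442.3, -24.3, 44.2]
tcp_rot: [-3.139, -0.002, 1.431]
contact_force: [0.2, 0.4, 0.1]
opening: 0.598
grasp_force: 0.0
11.0833 pos [443.  -24.5 149.8] d_tool [-276.9   56.2   19.1] rot [-0.002 -0.002  0.001] open 0.6 grip 0.0 F [ 0.8 -0.2 -0.3]
```

```bash
for i in 1 2; do python3 steer.py '0 0 0 -27.7 5.6 0 0.8;0 0 0 -27.7 5.6 0 0.8;0 0 0 -27.7 5.6 0 0.8;0 0 0 -27.7 5.6 0 0.8;0 0 0 -27.7 5.6 0 0.8' >/dev/null; done
python3 steer.py '0 0 0 0 0 0 0.8;0 0 0 0 0 20 0.8;0 0 0 0 0 25 0.8;0 0 0 0 0 20 0.8;0 0 0 0 0 10 0.8' 60 > /dev/null
python3 steer.py '0 0 0 0 0 0 0.8;0 0 0 0 0 0 0.8;0 0 0 0 0 0 0.8' >/dev/null
python3 go.py 460.3 -306.5 40
python3 - <<'E'
from h import *
f=cams.grab_frame("scene");g=cams.grab_frame("top")
a=f[120:210,100:200];b=f[150:240,210:310]
cv2.imwrite("pics/g3.png",cv2.cvtColor(np.hstack([cv2.resize(x,(400,360),interpolation=cv2.INTER_NEAREST) for x in(a,b)]),cv2.COLOR_RGB2BGR))
E
```

```text
12.5833 pos [ 459.9 -306.7   72.7] d_tool [ 0.2  0.4 32.7] rot [-0.002 -0.001  0.001] open 0.8 grip 0.0 F [ 0.7 -0.1  0. ]
```

View pics/g3.png

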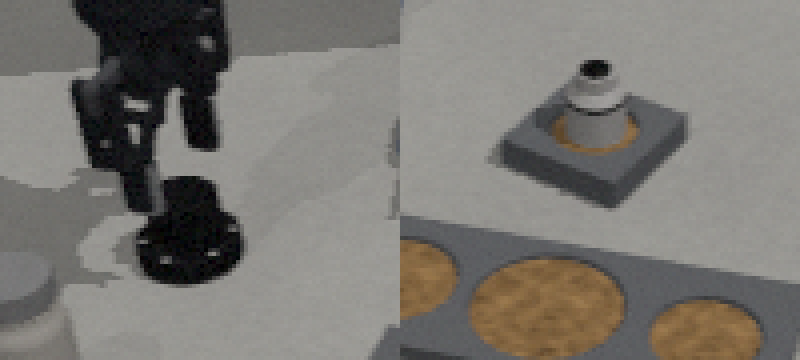

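The objective stands upright, centred in the cradle recess at (597,105), and the open fingers straddle the housing at (190,220). I'll descend and grip the housing.

```bash
python3 steer.py '0 0 0 0.2 0.4 10 0.75;0 0 0 0 0 10 0.7;0 0 0 0 0 8 0.7;0 0 0 0 0 5 0.7;0 0 0 0 0 0 0.7' 60
python3 steer.py '0 0 0 0 0 0 0.65;0 0 0 0 0 0 0.6;0 0 0 0 0 0 0.55;0 0 0 0 0 0 0.5;0 0 0 0 0 0 0.4' 60
python3 steer.py '0 0 0 0 0 0 0.4;0 0 0 0 0 0 0.4;0 0 0 0 0 0 0.4' 60
```

```text
clock: 13.1
eef_pos: [458.6, -305.6, 36.8]
tcp_rot: [-3.136, -0.003, 1.431]
contact_force: [-0.3, 0.3, -0.4]
opening: 0.699
grasp_force: 0.0
clock: 13.52
eef_pos: [459.9, -306.5, 39.2]
tcp_rot: [-3.14, -0.002, 1.431]
contact_force: [-0.7, 0.7, 5.4]
opening: 0.512
grasp_force: 60.3
clock: 13.77
eef_pos: [459.9, -306.4, 39.2]
tcp_rot: [-3.14, -0.002, 1.431]
contact_force: [-0.4, 1.1, 6.0]
opening: 0.514
grasp_force: 60.3
```

```bash
python3 steer.py '0 0 0 0 0 -2 0.4;0 0 0 0 0 -5 0.4;0 0 0 0 0 -10 0.4;0 0 0 0 0 -20 0.4;0 0 0 0 0 -25 0.4' 60
python3 steer.py '0 0 0 0 0 -25 0.4;0 0 0 0 0 -15 0.4;0 0 0 0 0 -5 0.4;0 0 0 0 0 0 0.4;0 0 0 0 0 0 0.4' 60
python3 go.py 642.5 -22 150
```

```text
clock: 14.18
eef_pos: [458.5, -305.6, 100.3]
tcp_rot: [-3.136, -0.003, 1.431]
contact_force: [0.2, -0.7, -4.3]
opening: 0.512
grasp_force: 61.9
clock: 14.6
eef_pos: [459.4, -306.2, 145.2]
tcp_rot: [-3.138, -0.002, 1.431]
contact_force: [-0.4, 0.4, -4.3]
opening: 0.509
grasp_force: 61.9
14.6 pos [ 459.4 -306.2  145.2] d_tool [307.  141.6  -4.6] rot [-0.003 -0.002  0.001] open 0.51 grip 61.89469814300537 F [-0.4  0.4 -4.3]
```

```bash
python3 steer.py '0 0 0 10 5 0 0.4;0 0 0 20 9 0 0.4;0 0 0 25 11.6 0 0.4;0 0 0 25 11.6 0 0.4;0 0 0 25 11.6 0 0.4' >/dev/null
python3 steer.py '0 0 0 25 11.6 0 0.4;0 0 0 25 11.6 0 0.4;0 0 0 25 11.6 0 0.4;0 0 0 25 11.6 0 0.4;0 0 0 25 11.6 0 0.4' >/dev/null
python3 steer.py '0 0 0 25 11.6 0 0.4;0 0 0 25 11.6 0 0.4;0 0 0 20 9 0 0.4;0 0 0 7 3.2 0 0.4;0 0 0 0 0 0 0.4' >/dev/null
python3 steer.py '0 0 0 0 0 10 0.4;0 0 0 0 0 15 0.4;0 0 0 0 0 5 0.4;0 0 0 0 0 0 0.4;0 0 0 0 0 0 0.4' >/dev/null
python3 go.py 642.5 -22 84.2
```

```text
16.2667 pos [642.6 -23.1 115. ] d_tool [ 1.  -0.1 30.8] rot [-0.005 -0.002 -0.   ] open 0.52 grip 62.02842950820923 F [ 0.2  1.  -3.6]
```

```bash
python3 steer.py '0.004 0.001 0 1 0 6 0.4;0 0 0 0 0 10 0.4;0 0 0 0 0 6 0.4;0 0 0 0 0 3 0.4;0 0 0 0 0 0 0.4' >/dev/null
python3 steer.py '0 0 0 0 0 0 0.4;0 0 0 0 0 0 0.4;0 0 0 0 0 0 0.4'
python3 go.py 642.5 -22 84.2
python3 - <<'E'
from h import *
f=cams.grab_frame("scene")
cv2.imwrite("pics/g4.png",cv2.cvtColor(cv2.resize(f[160:270,170:330],(800,550),interpolation=cv2.INTER_NEAREST),cv2.COLOR_RGB2BGR))
E
```

```text
clock: 16.93
eef_pos: [643.7, -21.1, 91.1]
tcp_rot: [-3.135, -0.003, 1.431]
contact_force: [0.9, 0.1, -3.8]
opening: 0.516
grasp_force: 62.0
16.9333 pos [643.7 -21.1  91.1] d_tool [-1.1 -1.1  6.9] rot [-0.006 -0.003  0.001] open 0.52 grip 62.02850818634033 F [ 0.9  0.1 -3.8]
```

View pics/g4.png

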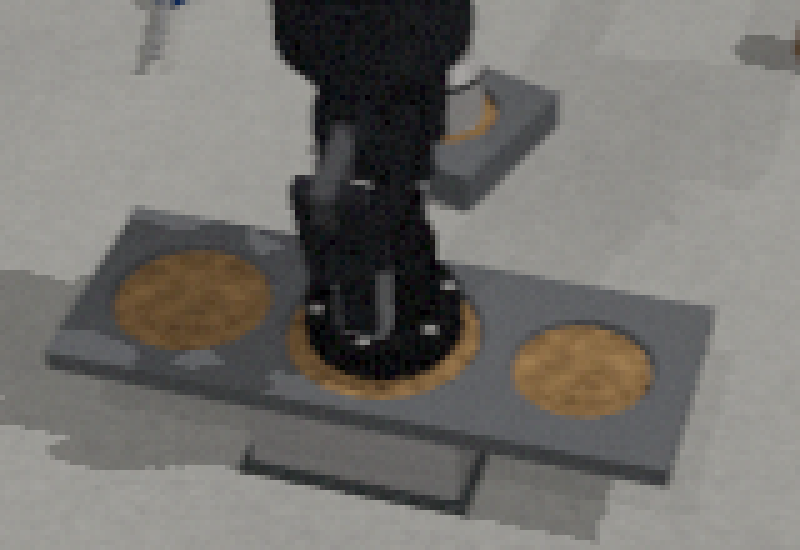

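The housing hangs over the large recess with cork visible all round it at (385,330). I'll lower it.

```bash
python3 steer.py '0.005 0.003 0 -1 -1 2 0.4;0 0 0 0 0 2 0.4;0 0 0 0 0 0 0.4;0 0 0 0 0 0 0.4;0 0 0 0 0 0 0.4'
python3 steer.py '0 0 0 0 0 1 0.4;0 0 0 0 0 0 0.4;0 0 0 0 0 0 0.4'|grep -E "pos|rot|contact"
python3 steer.py '0 0 0 0 0 0.5 0.4;0 0 0 0 0 0 0.4;0 0 0 0 0 0 0.4'|grep -E "pos|contact"
```

```text
clock: 17.4
eef_pos: [642.2, -22.0, 86.6]
tcp_rot: [-3.129, -0.006, 1.431]
contact_force: [0.4, -0.5, -3.8]
opening: 0.514
grasp_force: 62.0
eef_pos: [642.2, -22.0, 85.7]
tcp_rot: [-3.13, -0.006, 1.431]
contact_force: [-0.0, 0.3, -3.8]
eef_pos: [642.2, -22.0, 85.2]
contact_force: [0.0, 0.2, -3.6]
```

```bash
python3 steer.py '-0.012 -0.006 0 0 0 0 0.4;0 0 0 0 0 0 0.4;0 0 0 0 0 0 0.4'
python3 go.py 642.5 -22 84.2
python3 steer.py '0 0 0 0 0 0.5 0.4;0 0 0 0 0 0 0.4;0 0 0 0 0 0 0.4'|grep -E "pos|contact"
```

```text
clock: 18.15
eef_pos: [642.0, -21.9, 85.2]
tcp_rot: [-3.142, 0.0, 1.431]
contact_force: [-1.1, -0.4, -4.2]
opening: 0.513
grasp_force: 62.0
18.15 pos [642.  -21.9  85.2] d_tool [-0.1  0.5  1. ] rot [-0.     0.     0.001] open 0.51 grip 62.0285439491272 F [-1.1 -0.4 -4.2]
eef_pos: [642.2, -22.0, 84.7]
contact_force: [-0.4, 0.4, -3.4]
```

```bash
python3 steer.py '0 0 0 0 0 0.5 0.4;0 0 0 0 0 0 0.4;0 0 0 0 0 0 0.4'|grep -E "pos|contact"
python3 steer.py '0 0 0 0 0 0.4 0.4;0 0 0 0 0 0 0.4;0 0 0 0 0 0 0.4'|grep -E "pos|contact"
```

```text
eef_pos: [642.3, -22.0, 84.3]
contact_force: [0.4, -0.4, -2.4]
eef_pos: [642.3, -22.1, 84.2]
contact_force: [-2.0, 0.1, 2.7]
```

```bash
python3 steer.py '0 0 0 0 0 0 0.53;0 0 0 0 0 0 0.56;0 0 0 0 0 0 0.6;0 0 0 0 0 0 0.66;0 0 0 0 0 0 0.7'|grep -E "pos|contact|open"
python3 steer.py '0 0 0 0 0 -6 0.7;0 0 0 0 0 -12 0.7;0 0 0 0 0 -20 0.7;0 0 0 0 0 -30 0.7;0 0 0 0 0 0 0.7'|grep -E "pos|contact"
python3 go.py 462.5 299 140
```

```text
eef_pos: [642.4, -22.0, 83.8]
contact_force: [0.2, 0.5, -0.3]
opening: 0.699
eef_pos: [645.5, -22.1, 158.3]
contact_force: [2.1, -0.5, 0.9]
19.7333 pos [645.5 -22.1 158.3] d_tool [ 292.4 -226.1   16.7] rot [ 0.008 -0.001  0.001] open 0.7 grip 0.0 F [ 2.1 -0.5  0.9]
```

```bash
for i in 1 2; do python3 steer.py '0 0 0 24.3 -18.8 0 0.7;0 0 0 24.3 -18.8 0 0.7;0 0 0 24.3 -18.8 0 0.7;0 0 0 24.3 -18.8 0 0.7;0 0 0 24.3 -18.8 0 0.7' >/dev/null; done
python3 steer.py '0 0 0 24.3 -18.8 0 0.7;0 0 0 24.3 -18.8 0 0.7;0 0 0 0 0 20 0.7;0 0 0 0 0 15 0.7;0 0 0 0 0 0 0.7' 40 >/dev/null
python3 steer.py '0 0 0 0 0 0 0.7;0 0 0 0 0 0 0.7;0 0 0 0 0 0 0.7' >/dev/null
python3 go.py 462.5 299 68
python3 - <<'E'
from h import *
f=cams.grab_frame("scene")
a=f[130:220,345:445];b=f[180:270,195:295]
cv2.imwrite("pics/g5.png",cv2.cvtColor(np.hstack([cv2.resize(x,(400,360),interpolation=cv2.INTER_NEAREST) for x in(a,b)]),cv2.COLOR_RGB2BGR))
E
```

```text
21.2333 pos [460.4 298.4 118. ] d_tool [ 0.9  1.9 50. ] rot [ 0.001 -0.001  0.   ] open 0.69 grip 0.0 F [-0.4  0.9 -0.6]
```

View pics/g5.png

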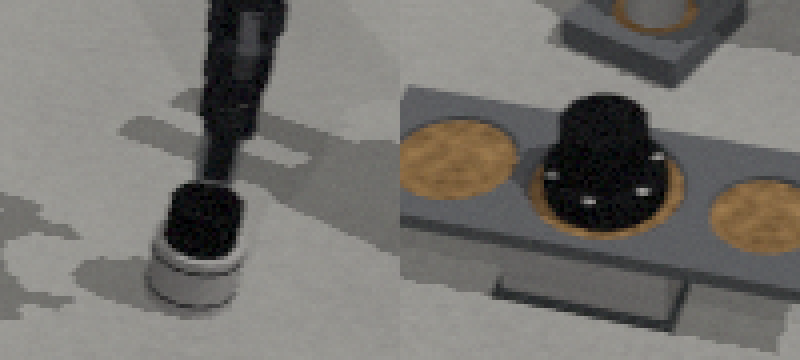

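The housing sits flat and centred in the large recess at (605,165), and the tray is level. The ring is still on the tube at (205,215), below the gripper. I'll descend and grip the ring.

```bash
python3 steer.py '0 0 0 0.9 1.9 15 0.7;0 0 0 0 0 15 0.7;0 0 0 0 0 13 0.65;0 0 0 0 0 7 0.65;0 0 0 0 0 0 0.65' 40
python3 steer.py '0 0 0 0 0 0 0.65;0 0 0 0 0 0 0.65;0 0 0 0 0 0 0.65'
python3 go.py 462.5 299 66
```

```text
clock: 21.7
eef_pos: [461.1, 298.3, 66.0]
tcp_rot: [-3.14, 0.001, 1.43]
contact_force: [-0.4, 0.6, -0.0]
opening: 0.652
grasp_force: 0.0
clock: 21.95
eef_pos: [462.1, 299.2, 67.7]
tcp_rot: [3.141, -0.001, 1.431]
contact_force: [0.0, 0.2, -0.2]
opening: 0.646
grasp_force: 0.0
21.95 pos [462.1 299.2  67.7] d_tool [-0.1  0.4  1.7] rot [ 0.001 -0.001  0.001] open 0.65 grip 0.0 F [ 0.   0.2 -0.2]
```

```bash
python3 steer.py '0 0 0 0 0.4 2 0.6;0 0 0 0 0 0 0.55;0 0 0 0 0 0 0.5;0 0 0 0 0 0 0.45;0 0 0 0 0 0 0.35' 40
python3 steer.py '0 0 0 0 0 0 0.35;0 0 0 0 0 0 0.35;0 0 0 0 0 0 0.35' 40
python3 steer.py '0 0 0 0 0 -2 0.35;0 0 0 0 0 -4 0.35;0 0 0 0 0 -8 0.35;0 0 0 0 0 -15 0.35;0 0 0 0 0 -20 0.35' >/dev/null
python3 steer.py '0 0 0 0 0 -20 0.35;0 0 0 0 0 -13 0.35;0 0 0 0 0 0 0.35;0 0 0 0 0 0 0.35' 
python3 go.py 654 62 150
python3 - <<'E'
from h import *
f=cams.grab_frame("scene")
a=f[110:220,340:460]
cv2.imwrite("pics/g6.png",cv2.cvtColor(cv2.resize(a,(480,440),interpolation=cv2.INTER_NEAREST),cv2.COLOR_RGB2BGR))
E
```

```text
clock: 22.37
eef_pos: [462.3, 298.9, 65.3]
tcp_rot: [3.141, -0.0, 1.431]
contact_force: [-0.6, -1.4, 5.6]
opening: 0.483
grasp_force: 39.9
clock: 22.62
eef_pos: [462.3, 298.9, 65.3]
tcp_rot: [3.141, -0.0, 1.431]
contact_force: [0.2, -0.9, 5.1]
opening: 0.478
grasp_force: 39.9
clock: 23.37
eef_pos: [462.2, 299.0, 147.6]
tcp_rot: [3.14, -0.001, 1.431]
contact_force: [-0.3, -0.2, -1.4]
opening: 0.48
grasp_force: 40.6
23.3667 pos [462.2 299.  147.6] d_tool [-208.   222.9   -2.4] rot [ 0.001 -0.001  0.001] open 0.48 grip 40.58605810627341 F [-0.3 -0.2 -1.4]
```

View pics/g6.png

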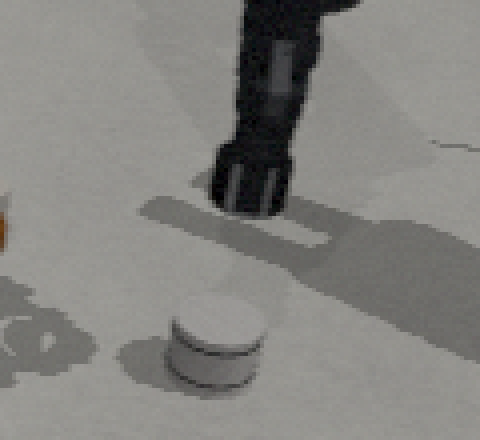

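The ring is gripped level at (250,180) and the tube is alone on the table, its top ellipse centred at (218,320) in the crop. I'll carry the ring to the small recess.

```bash
for i in 1 2; do python3 steer.py '0 0 0 -17.4 18.6 0 0.35;0 0 0 -17.4 18.6 0 0.35;0 0 0 -17.4 18.6 0 0.35;0 0 0 -17.4 18.6 0 0.35;0 0 0 -17.4 18.6 0 0.35' >/dev/null; done
python3 steer.py '0 0 0 -17.4 18.6 0 0.35;0 0 0 -17.4 18.6 0 0.35;0 0 0 0 0 20 0.35;0 0 0 0 0 20 0.35;0 0 0 0 0 15 0.35' >/dev/null
python3 steer.py '0 0 0 0 0 5 0.35;0 0 0 0 0 0 0.35;0 0 0 0 0 0 0.35;0 0 0 0 0 0 0.35' >/dev/null
python3 go.py 654 62 70.3
python3 - <<'E'
from h import *
f=cams.grab_frame("scene")
cv2.imwrite("pics/g7.png",cv2.cvtColor(cv2.resize(f[160:270,200:360],(640,440),interpolation=cv2.INTER_NEAREST),cv2.COLOR_RGB2BGR))
print("tube",plane("scene",(394,189.5),40))
E
```

```text
25.0 pos [654.3  61.1  87.4] d_tool [ 0.9 -0.4 17.1] rot [ 0.001 -0.     0.001] open 0.48 grip 40.681817941367626 F [-0.2  0.3 -1.4]
tube [466.76571868 297.98039983  40.        ]
```

View pics/g7.png

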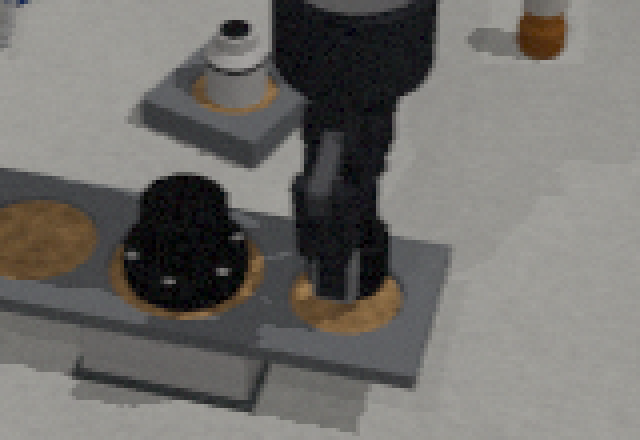

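The ring is over the small recess at (345,280), about 17 mm up, and clear of the housing. I'll lower it.

```bash
python3 steer.py '0 0 0 0.9 -0.4 5 0.35;0 0 0 0 0 5 0.35;0 0 0 0 0 3 0.35;0 0 0 0 0 0 0.35;0 0 0 0 0 0 0.35' >/dev/null
python3 steer.py '0 0 0 0 0 1.5 0.35;0 0 0 0 0 0 0.35;0 0 0 0 0 0 0.35;0 0 0 0 0 0 0.35'
python3 steer.py '0 0 0 0 0 0.8 0.35;0 0 0 0 0 0 0.35;0 0 0 0 0 0 0.35'|grep -E "pos|contact"
```

```text
clock: 25.8
eef_pos: [653.6, 61.8, 72.4]
tcp_rot: [3.141, -0.0, 1.431]
contact_force: [0.2, 0.5, -1.4]
opening: 0.479
grasp_force: 40.7
eef_pos: [653.5, 61.8, 71.5]
contact_force: [-0.3, -0.2, -0.8]
```

```bash
python3 steer.py '0 0 0 0 0 0.6 0.35;0 0 0 0 0 0 0.35;0 0 0 0 0 0 0.35'|grep -E "pos|contact"
python3 steer.py '0 0 0 0 0 0.4 0.35;0 0 0 0 0 0 0.35;0 0 0 0 0 0 0.35'|grep -E "pos|contact"
```

```text
eef_pos: [653.5, 61.8, 70.8]
contact_force: [0.4, -0.1, -2.3]
eef_pos: [653.5, 61.9, 70.5]
contact_force: [-0.4, 0.1, -1.2]
```

```bash
python3 steer.py '0 0 0 0 0 0.3 0.35;0 0 0 0 0 0 0.35;0 0 0 0 0 0 0.35'|grep -E "pos|contact"
python3 steer.py '0 0 0 0 0 0.2 0.35;0 0 0 0 0 0 0.35;0 0 0 0 0 0 0.35'|grep -E "pos|contact"
```

```text
eef_pos: [653.5, 61.9, 70.4]
contact_force: [-1.3, -0.3, 2.6]
eef_pos: [653.6, 61.9, 70.2]
contact_force: [-1.9, -0.2, 4.2]
```

```bash
python3 steer.py '0 0 0 0 0 0 0.49;0 0 0 0 0 0 0.52;0 0 0 0 0 0 0.56;0 0 0 0 0 0 0.62;0 0 0 0 0 0 0.65'|grep -E "pos|contact|open"
python3 steer.py '0 0 0 0 0 -6 0.65;0 0 0 0 0 -12 0.7;0 0 0 0 0 -20 0.8;0 0 0 0 0 -30 0.85;0 0 0 0 0 0 0.85'|grep -E "pos|contact"
python3 go.py 464 298.6 140
python3 - <<'E'
from h import *
f=cams.grab_frame("top");g=f[188:248,108:168]
cv2.imwrite("pics/g8.png",cv2.cvtColor(np.hstack([cv2.resize(g,(300,300),interpolation=cv2.INTER_NEAREST),cv2.resize(f[110:180,210:340],(480,258))[:258].repeat(1,0) if 0 else cv2.resize(f[110:185,210:335],(500,300),interpolation=cv2.INTER_NEAREST)]),cv2.COLOR_RGB2BGR))
E
```

```text
eef_pos: [653.5, 61.8, 69.8]
contact_force: [-0.6, 1.1, -0.4]
opening: 0.648
eef_pos: [656.8, 62.1, 144.5]
contact_force: [1.2, 1.2, 0.4]
27.8833 pos [656.8  62.1 144.5] d_tool [ 207.2 -224.     3.1] rot [ 0.008 -0.002  0.001] open 0.85 grip 0.0 F [1.2 1.2 0.4]
```

View pics/g8.png

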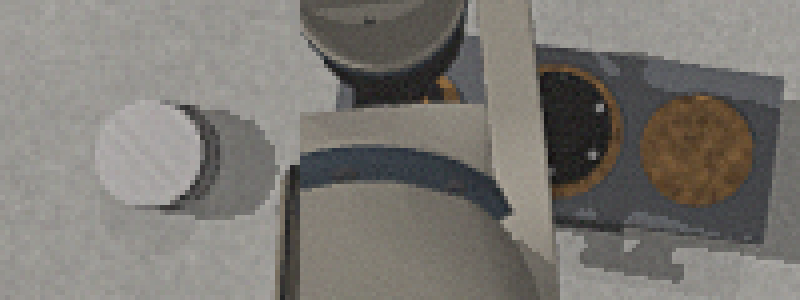

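The tube top is a disc centred at (150,154) in the crop, which is top-view pixel (137.5,218.3). The tray is still level, with the medium recess free.

```bash
python3 -c "
from h import *
print(plane('top',(137.5,218.3),40))"
for i in 1 2; do python3 steer.py '0 0 0 17.3 -18.7 0 0.85;0 0 0 17.3 -18.7 0 0.85;0 0 0 17.3 -18.7 0 0.85;0 0 0 17.3 -18.7 0 0.85;0 0 0 17.3 -18.7 0 0.85' >/dev/null; done
python3 steer.py '0 0 0 17.3 -18.7 0 0.85;0 0 0 17.3 -18.7 0 0.85;0 0 0 0 0 25 0.85;0 0 0 0 0 30 0.85;0 0 0 0 0 20 0.85' 50 >/dev/null
python3 steer.py '0 0 0 0 0 0 0.85;0 0 0 0 0 0 0.85;0 0 0 0 0 0 0.85' >/dev/null
python3 go.py 464 298.5 26
```

```text
[461.59841244 299.80378911  40.        ]
29.4333 pos [460.9 299.   63.9] d_tool [-0.   3.1 38. ] rot [ 0.001 -0.001  0.001] open 0.85 grip 0.0 F [0.4 0.3 0.7]
```

```bash
python3 steer.py '0 0 0 0 2.3 12 0.8;0 0 0 0 0 12 0.8;0 0 0 0 0 9 0.75;0 0 0 0 0 5 0.75;0 0 0 0 0 0 0.75' 50
python3 steer.py '0 0 0 0 0 0 0.75;0 0 0 0 0 0 0.75;0 0 0 0 0 0 0.75'
python3 steer.py '0 0 0 0 0 0 0.7;0 0 0 0 0 0 0.65;0 0 0 0 0 0 0.6;0 0 0 0 0 0 0.55;0 0 0 0 0 0 0.45' 50
python3 steer.py '0 0 0 0 0 0 0.45;0 0 0 0 0 0 0.45;0 0 0 0 0 0 0.45' 50
```

```text
clock: 29.85
eef_pos: [461.7, 297.8, 23.5]
tcp_rot: [-3.14, 0.002, 1.431]
contact_force: [-1.3, 0.3, -0.2]
opening: 0.749
grasp_force: 0.0
clock: 30.1
eef_pos: [462.8, 298.6, 25.3]
tcp_rot: [3.141, -0.0, 1.431]
contact_force: [0.4, 0.7, -0.2]
opening: 0.752
grasp_force: 0.0
clock: 30.52
eef_pos: [462.8, 298.5, 25.6]
tcp_rot: [3.141, -0.0, 1.431]
contact_force: [-1.7, -1.7, 5.8]
opening: 0.599
grasp_force: 51.2
clock: 30.77
eef_pos: [462.8, 298.5, 25.6]
tcp_rot: [3.141, -0.0, 1.431]
contact_force: [-2.2, -1.0, 5.3]
opening: 0.596
grasp_force: 51.2
```

```bash
python3 steer.py '0 0 0 0 0 -2 0.45;0 0 0 0 0 -5 0.45;0 0 0 0 0 -12 0.45;0 0 0 0 0 -25 0.45;0 0 0 0 0 -30 0.45' >/dev/null
python3 steer.py '0 0 0 0 0 -30 0.45;0 0 0 0 0 -25 0.45;0 0 0 0 0 -10 0.45;0 0 0 0 0 0 0.45;0 0 0 0 0 0 0.45'
python3 go.py 630.2 -106.5 160
```

```text
clock: 31.6
eef_pos: [462.4, 298.3, 164.0]
tcp_rot: [3.141, -0.0, 1.431]
contact_force: [-0.1, 0.3, -2.4]
opening: 0.6
grasp_force: 52.6
31.6 pos [462.4 298.3 164. ] d_tool [-377.4  222.6    3.9] rot [ 0.    -0.     0.001] open 0.6 grip 52.63306975364685 F [-0.1  0.3 -2.4]
```

```bash
for i in 1 2 3; do python3 steer.py '0 0 0 -23.6 13.9 0 0.45;0 0 0 -23.6 13.9 0 0.45;0 0 0 -23.6 13.9 0 0.45;0 0 0 -23.6 13.9 0 0.45;0 0 0 -23.6 13.9 0 0.45' >/dev/null; done
python3 steer.py '0 0 0 -23.6 13.9 0 0.45;0 0 0 0 0 0 0.45;0 0 0 0 0 20 0.45;0 0 0 0 0 25 0.45;0 0 0 0 0 20 0.45' >/dev/null
python3 steer.py '0 0 0 0 0 8 0.45;0 0 0 0 0 0 0.45;0 0 0 0 0 0 0.45;0 0 0 0 0 0 0.45' >/dev/null
python3 go.py 630.2 -106.5 70.6
python3 - <<'E'
from h import *
f=cams.grab_frame("scene")
cv2.imwrite("pics/g9.png",cv2.cvtColor(cv2.resize(f[160:270,165:325],(640,440),interpolation=cv2.INTER_NEAREST),cv2.COLOR_RGB2BGR))
E
```

```text
33.6 pos [ 630.6 -106.4   91.6] d_tool [-0.1 -0.5 21. ] rot [0.001 0.    0.001] open 0.59 grip 52.81095564365387 F [-0.3 -0.3 -2.1]
```

View pics/g9.png

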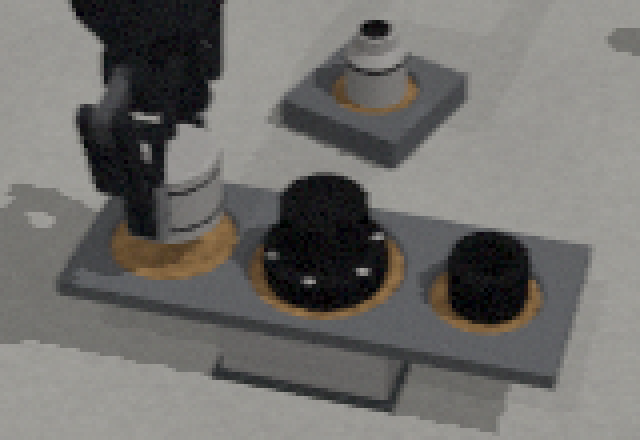

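The ring (490,280) and housing (325,250) are seated and centred. The tube's right edge is at 225, so its centre is near 178, against a recess centre of 175. I'll lower it.

```bash
python3 steer.py '0 0 0 0 -0.5 6 0.45;0 0 0 0 0 6 0.45;0 0 0 0 0 4 0.45;0 0 0 0 0 0 0.45;0 0 0 0 0 0 0.45' >/dev/null
python3 steer.py '0 0 0 0 0 2 0.45;0 0 0 0 0 0 0.45;0 0 0 0 0 0 0.45;0 0 0 0 0 0 0.45'
python3 steer.py '0 0 0 0 0 1 0.45;0 0 0 0 0 0 0.45;0 0 0 0 0 0 0.45'|grep -E "pos|contact"
```

```text
clock: 34.4
eef_pos: [629.7, -106.5, 73.1]
tcp_rot: [3.141, 0.0, 1.431]
contact_force: [-0.6, 1.2, -1.3]
opening: 0.598
grasp_force: 52.8
eef_pos: [629.6, -106.5, 72.0]
contact_force: [0.8, 0.0, -2.5]
```

```bash
python3 steer.py '0 0 0 0 0 0.8 0.45;0 0 0 0 0 0 0.45;0 0 0 0 0 0 0.45'|grep -E "pos|contact"
python3 steer.py '0 0 0 0 0 0.4 0.45;0 0 0 0 0 0 0.45;0 0 0 0 0 0 0.45'|grep -E "pos|contact"
```

```text
eef_pos: [629.6, -106.4, 71.1]
contact_force: [0.1, 0.8, -2.3]
eef_pos: [629.6, -106.5, 70.8]
contact_force: [0.1, 0.2, -2.2]
```

```bash
python3 steer.py '0 0 0 0 0 0.3 0.45;0 0 0 0 0 0 0.45;0 0 0 0 0 0 0.45'|grep -E "pos|contact"
python3 steer.py '0 0 0 0 0 0.2 0.45;0 0 0 0 0 0 0.45;0 0 0 0 0 0 0.45'|grep -E "pos|contact"
```

```text
eef_pos: [629.6, -106.5, 70.6]
contact_force: [-0.9, -0.6, 0.2]
eef_pos: [629.7, -106.5, 70.6]
contact_force: [-1.6, -0.1, 4.4]
```

```bash
python3 steer.py '0 0 0 0 0 0 0.61;0 0 0 0 0 0 0.64;0 0 0 0 0 0 0.68;0 0 0 0 0 0 0.73;0 0 0 0 0 0 0.77'|grep -E "pos|contact|open"
python3 steer.py '0 0 0 0 0 -6 0.77;0 0 0 0 0 -12 0.77;0 0 0 0 0 -20 0.8;0 0 0 0 0 -30 0.85;0 0 0 0 0 -30 0.85'|grep -E "pos|contact"
python3 steer.py '0 0 0 0 -25 -20 0.85;0 0 0 0 -25 0 0.85;0 0 0 0 -25 0 0.85;0 0 0 0 -25 0 0.85;0 0 0 0 0 0 0.85' >/dev/null
python3 steer.py '0 0 0 0 0 0 0.85;0 0 0 0 0 0 0.85'
python3 - <<'E'
from h import *
f=cams.grab_frame("scene")
cv2.imwrite("pics/g10.png",cv2.cvtColor(cv2.resize(f[120:300,80:440],(800,400),interpolation=cv2.INTER_NEAREST),cv2.COLOR_RGB2BGR))
E
```

```text
eef_pos: [629.7, -106.5, 70.2]
contact_force: [0.9, 0.4, -0.3]
opening: 0.772
eef_pos: [629.2, -106.4, 169.8]
contact_force: [1.4, 0.0, 0.5]
clock: 37.07
eef_pos: [531.7, -92.7, 189.5]
tcp_rot: [3.139, 0.0, 1.431]
contact_force: [0.3, 0.7, -0.0]
opening: 0.85
grasp_force: 0.0
```

View pics/g10.png

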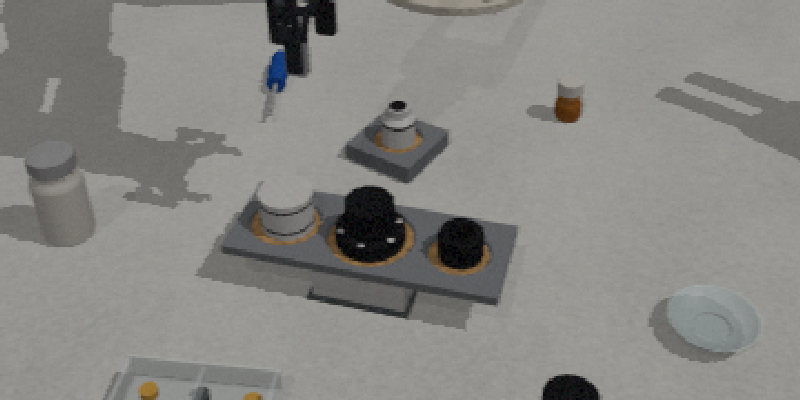

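All four parts stand upright in their recesses: tube (287,210), housing (370,225), ring (460,245) and objective (400,125). The tray is level, and the bottle, vial and dish are where they started.

```bash
python3 -c "
from rig import r, cams, status, order
print(order.sign_off())"
```

```text
the job is handed in; nothing more can be done
None
```

I handed the job in at about 37 s: the objective stands in the cradle; the housing, ring and tube went into the tray in that order; all four look upright and the tray level in the final picture, and the bottle, vial and dish were left alone.

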